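# Click the palette rack's sliding stop into its notch

### The arm

A 6-joint arm with a two-finger parallel gripper is mounted at the origin on the work surface. World frame = base frame: x ahead of the robot, y to its left, z up, the work surface at z = 0. Lengths are in m, angles in rad, forces in N, time in s.
With the tool pointing down it reaches from about 0.3 to 0.95 m from the base axis. Payload 3.1 kg.
Tool frame: the origin (TCP) lies at the very end of the fingers, on their centre line; the grasp point (between the pads) lies 19 mm behind it; z points along the fingers, y is the line along which they close (so a half turn about z gives the same grasp; the last joint's range is limited). The gripper opens to 85 mm and grips with 20 to 120 N. Pads are 22 mm wide; open, the fingers measure 114 mm over their backs; the gripper's body (76 mm by 85 mm) begins 54 mm behind the grasp point. The pads swing forward as they close: fully open they stand 13 mm farther back than shut.
Start: joints at [1.048, 0.308, 1.634, -0, 1.2, -0.07], TCP at [0.273, 0.562, 0.231] pointing down, gripper open.
Joint ranges: [-3.06, 3.06], [-0.79, 1.96], [0.05, 2.63], [-1.19, 4.34], [0.05, 2.64], [-2.94, 2.94]. Speed limits (rad/s): [2.79, 2.79, 3.14, 3.14, 3.14, 3.14].

### API

Orientations are given as a unit quaternion [w, x, y, z].
In Python, from plant import state, capture, camera_params, sign_off gives the robot as it stands.
- The arm moves only by the tool arm_command, never from a script. Its argument "commands" is text: rows parted by semicolons, each of 6 numbers parted by spaces: the shift along the world's x, y, z in mm, then the turn, a rotation vector about the world's x, y, z in degrees. In form: x y z wx wy wz; .... A call has 1 to 5 rows; each row shifts and turns the commanded pose from where the row before left it; what a row does not reach is not made up. A row lasts 1/10 s, in which the tool goes at most 50 mm and 8.59 degrees, less where a joint would pass 70% of its speed; a pose out of reach is approached as far as the arm can. A call with a gripper value outside its range is refused whole. "gripper" is the closure, from -1 (fully open) to 1 (shut), so that 0 is half open, set as the call begins (left out, the last holds). The fingers move at their own pace and stop on an object; "newtons" is the grip in N (left out, the last holds). Time passes only in rows, so rows that do not move let the fingers close. It gives the time, the measured TCP pose, the force and the opening at its end, in the units of the state.
- state(): the state, without advancing time (a new reading comes with each control period).
- capture(name): name is "scene" or "top"; returns the picture (480x640x3 uint8, red, green, blue); there is no depth.
- camera_params(name): a dict with "vfov" (degrees; the focal length in pixels is half the picture's height over the tangent of half this angle, whatever the lens; pixels are square), "cx", "cy" (the principal point, pixels), "k1" (the pictures are not rectified: a ray, as slopes to the right and down, at radius r is drawn at 1 + k1 r^2 times it, then the intrinsics apply), "world_from_camera" (4x4, takes a point from camera to world coordinates). Camera axes: x right, y up, looking along -z (the intrinsics and any distortion apply to the point x, -y, -z); pixel columns grow to the right and rows downward; lengths in m; the calibration is good to about 2 mm. A picture is of the moment at which its call begins. camera_params takes no time and is no camera call.
- sign_off(): hands the job in, once; it reports no verdict.
The state is a dict: "clock": time; "q": joint angles; "qvel": joint speeds; "effort": joint torques, N m; "ee_pos": TCP position; "tcp_rot": TCP orientation; "ft_force": force on the tool from outside, world axes, zero at the start; "torque": the same for the moment, N m; "finger_gap": opening from 0.0 (shut) to 1.0 (fully open).
Only numpy, scipy, OpenCV 4.12 (cv2) and the standard library are available. Lean on these libraries where they do the work, as an engineer would, in place of code of your own. Each camera call takes 0.05 s, during which the arm holds its last target. There are 200 camera calls.

### The job

Push the upright sliding stop of the palette rack gently along its rail towards the two standing palettes until it clicks into its notch (pointer at the engraved line), so that it closes up the row, and leave it there with both palettes standing. Only push the stop: do not grip it or force it on past the notch, do not touch or lift the palettes, and leave the small loose things around the rack where they are.

Things in the scene. Friction and masses are not known exactly. Their poses are not given: they have to be found in the camera images.
- rack: Fixed frosted plastic rack, origin on the dresser; y runs along the rail towards the end wall, x across, z up. Deck x -55 to 95, y -150 to 120 mm, top 12 mm high. Lip 22 mm high at x -52; end wall 74 mm high, inner face at y 110. Aluminium rail, 22 mm wide, top 18 mm high, along x 55 mm; two ribs across it, 3 mm proud, 16 mm apart; the gap between them (y 45 mm) is the notch.
- stop (a joint): Travel of the sliding stop along the rack's +y, m: 0.150 in the notch, range 0 to 0.175; starts at 0.02 to 0.07. Slides at about 1 to 2 N and stays where left. A sprung roller under it climbs a rib (peak 6 to 9 N) from 0.134, crest 0.142; then the force drops to almost nothing and from about 0.145 the stop jumps ahead of a slow finger into the notch by itself and settles within 2 mm. Second crest 0.158.
- stop_face (a point): Point on the stop's flat outer face, to be pushed (looks to rack -y), 45 mm above the dresser, at rack x 0. The stop is an upright frosted plate 10 mm thick, rack x -47 to 40 mm, 14 to 72 mm high. Its foot on the rail: rack x 38 to 74 mm, 24 mm either side of the plate's middle, top 42 mm high, a steel pointer on its outer side. The deck behind is empty.
- notch (a point): The dark engraved line on the deck's margin beside the rail (4 mm wide; this point: rack x = 85 mm, y = 45 mm, 12 mm above the dresser). The stop's pointer is level with it along the rail when the stop is in the notch.
- palette_a: Loose black make-up palette with a steel seam, about 90 g, standing on edge on the deck between stop and palette_b: 72 mm across the rack, 24 mm along it, 58 mm high. Origin under its centre, axes about the rack's. The stop pushes it along. With the stop in the notch the two palettes have 12 mm to spare before the end wall.
- palette_b: The same kind of palette, standing nearer the end wall. Origin at the centre of its underside.
- lipstick: Bystander: brass lipstick standing on the dresser beside the rack's lip; 19 mm across, 72 mm high, origin at its foot.
- holder: Bystander: empty blue ceramic toothpick holder standing beside the rack; 42 mm across, 62 mm high, origin under its centre.
- compact: Bystander: closed round steel compact mirror, 70 mm across, 14 mm high, origin under its centre.
- comb: Bystander: tortoiseshell comb lying flat, 150 mm long, 45 mm wide, 5 mm thick, origin under its middle.
- dish: Bystander: round glass dish with a cork bottom, 104 mm across, 33 mm high, origin under its centre.
- cream: Bystander: amber glass jar, 52 mm across, 45 mm high, origin under its centre.
Not all that is in view belongs to the job. Leave any blue look-alike of the palette_b alone.

How it is judged:
By the outcome, as a careful person would: the job done as asked, in the order asked, and still so for the second after the job is handed in, with the robot touching nothing.
It also fails if it takes over 51 s, if anything falls off the work surface, if the arm or the gripper's body presses on something with over 40 N, if the wrist force passes 120 N, or if a joint passes its speed limit or range.

## Working session

There is one attempt and no reset: what is moved stays moved. The work goes in short steps, Python scripts to look and compute and a tool call to move; the robot and the scene stay as the last step left them, time stands still between calls to the robot, and variables do not carry over. Pictures are saved under pics/ and viewed, on a budget of 10 in all, crops included, one or two more only if the job needs it, and the job is handed in when it is done.

Besides the shell and the picture viewer there is one more tool, called after "Call:" as a command line: name --argument value ..., lists and objects as JSON in quotes. arm_command: Moves the arm, as the interface text tells. Its arguments: {"type":"object","properties":{"commands":{"type":"string"},"gripper":{"type":"number"},"newtons":{"type":"number"}},"required":["commands"]}

```bash
mkdir -p pics; cat > h.py <<'E'
import numpy as np, cv2
from plant import state, capture, camera_params, sign_off
def P(n):
    c=camera_params(n); f=240/np.tan(np.radians(c["vfov"])/2)
    return c,f,np.array(c["world_from_camera"])
def ray(n,u,v):
    c,f,T=P(n); d=np.array([(u-c["cx"])/f,(v-c["cy"])/f]); s=d.copy()
    for _ in range(30): s=d/(1+c["k1"]*(s@s))
    r=T[:3,:3]@np.array([s[0],-s[1],-1]); return T[:3,3],r
def onz(n,u,v,z):
    o,r=ray(n,u,v); return o+r*(z-o[2])/r[2]
def proj(n,p):
    c,f,T=P(n); q=T[:3,:3].T@(np.array(p)-T[:3,3]); s=np.array([q[0],-q[1]])/-q[2]
    s=s*(1+c["k1"]*(s@s)); return s*f+[c["cx"],c["cy"]]
def snap(n,name):
    im=capture(n); cv2.imwrite(f"pics/{name}.png",im[:,:,::-1]); return im
E
python3 - <<'E'
from h import *
for n in("top","scene"):
    snap(n,n+"0"); c,f,T=P(n); print(n,f,c["k1"],T.round(3).tolist())
s=state();print(s)
E
```

```text
top 514.3445353955301 -0.050067630265397345 [[0.005, 0.996, -0.087, 0.511], [-1.0, 0.006, 0.003, 0.002], [0.004, 0.087, 0.996, 1.173], [0.0, 0.0, 0.0, 1.0]]
scene 473.65209437090806 -0.062348237178554144 [[-0.639, -0.616, 0.461, 1.042], [0.769, -0.513, 0.381, 0.361], [0.002, 0.598, 0.802, 0.86], [0.0, 0.0, 0.0, 1.0]]
{'clock': 0.1, 'q': array([ 1.04832003e+00,  3.08946781e-01,  1.63506703e+00, -1.14387510e-05,
        1.19972145e+00, -6.96948623e-02]), 'qvel': array([-0.00149313, -0.00241782, -0.00203745,  0.00026364, -0.0015716 ,
        0.00191687]), 'effort': array([-5.07775640e-04, -4.16408908e+01, -2.77643824e+01, -7.42098769e-05,
        4.09250613e-03,  6.51196942e-06]), 'ee_pos': array([0.27306311, 0.56135036, 0.23014026]), 'tcp_rot': array([-3.07487312e-04,  2.24459651e-01,  9.74482795e-01, -1.02624188e-03]), 'ft_force': array([-0.63051125,  0.08983407, -1.25249417]), 'torque': array([ 0.00497995, -0.00515174, -0.04229701]), 'finger_gap': 0.9985245464271884}
```

View pics/top0.png

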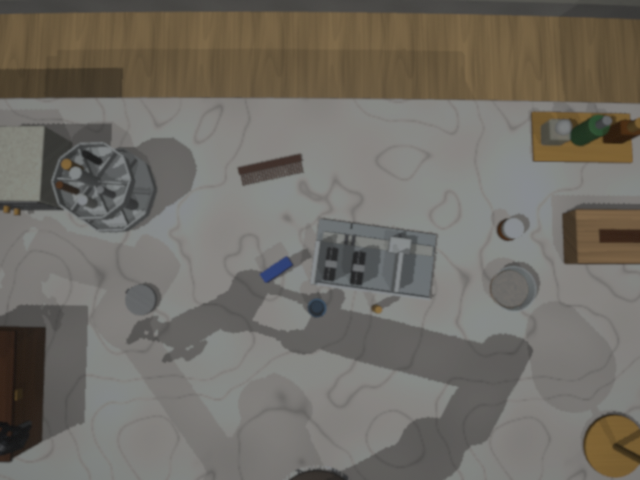

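View pics/scene0.png

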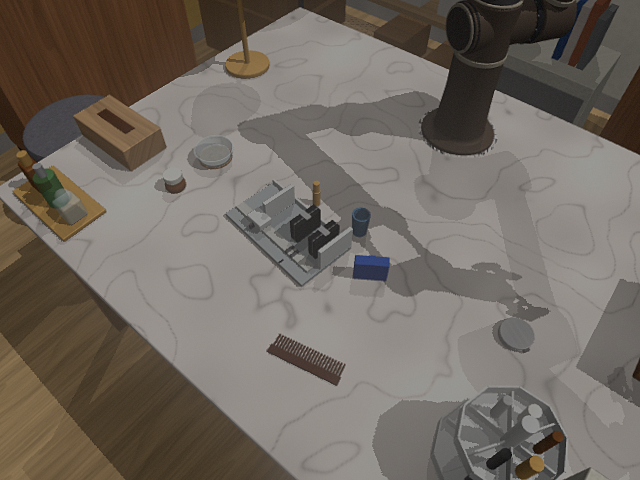

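The top view shows the rack at px (316–437, 219–297), with the end wall on the left, the black palettes at (330,263) and (358,267), and the stop plate at about (402,262). The blue box at (277,270) is the look-alike. Next I'll enlarge both views.

```bash
python3 - <<'E'
from h import *
a=cv2.imread("pics/top0.png")[205:310,300:450]; cv2.imwrite("pics/topc.png",cv2.resize(cv2.convertScaleAbs(a,alpha=1.3),None,fx=5,fy=5,interpolation=cv2.INTER_CUBIC))
a=cv2.imread("pics/scene0.png")[170:290,215:365]; cv2.imwrite("pics/scc.png",cv2.resize(cv2.convertScaleAbs(a,alpha=1.2),None,fx=5,fy=5,interpolation=cv2.INTER_CUBIC))
E
```

```text
(no output)
```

View pics/topc.png

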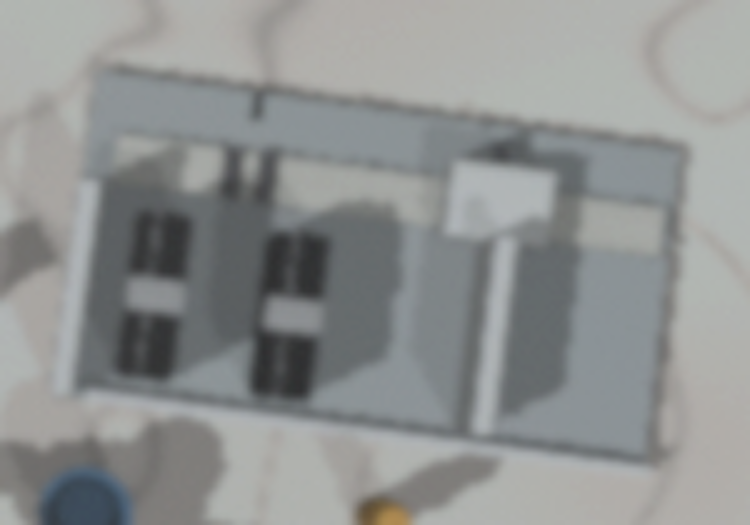

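View pics/scc.png

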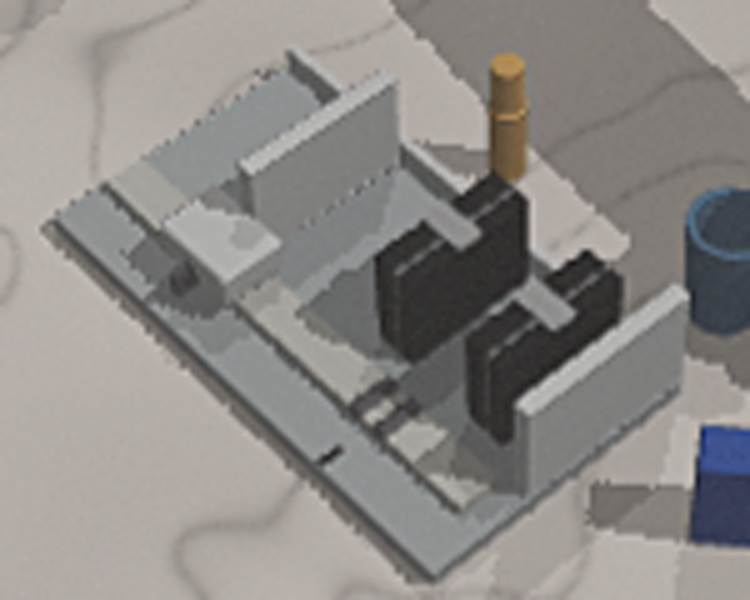

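```bash
cat >> h.py <<'E'
def U(c,n="top"):
    o,s=((300,205),5) if n=="top" else ((215,170),5)
    return (c[0]+.5)/s-.5+o[0],(c[1]+.5)/s-.5+o[1]
E
python3 - <<'E'
from h import *
from scipy.optimize import least_squares
R=[("top",(108,69),(95,120,12)),("top",(685,149),(95,-150,12)),("top",(258,103),(85,45,12)),("top",(68,392),(-55,115,74)),("top",(89,180),(38,115,74)),
("scene",(331,454),(85,45,12)),("scene",(433,575),(95,120,6)),("scene",(46,228),(95,-150,8)),("top",(655,462),(-53.5,-150,22))]
def w(p,r):
    x,y,t=p; c,s=np.cos(t),np.sin(t); r=np.array(r)/1000; return np.array([x+c*r[0]-s*r[1],y+s*r[0]+c*r[1],r[2]])
def res(p,rows=R): return np.concatenate([proj(n,w(p,r))-U(c,n) for n,c,r in rows])
s=least_squares(res,[.5,-.1,-.12],loss="soft_l1"); p=s.x; print(p,np.degrees(p[2])); print(res(p).reshape(-1,2).round(1).tolist())
np.save("p.npy",p)
c,sn=np.cos(p[2]),np.sin(p[2])
def inv(g): d=g[:2]-p[:2]; return np.array([c*d[0]+sn*d[1],-sn*d[0]+c*d[1]])*1000
for lab,n,k,z in [("plate top near","top",(507,240),.072),("plate top lip","top",(483,432),.072),("plate sc lip mid","scene",(392,82),.072),("plate sc rail mid","scene",(249,168),.072),("pointer top","top",(508,148),.025),("pal a1","top",(300,235),.058),("pal a2","top",(283,395),.058),("pal b1","top",(166,215),.058),("pal b2","top",(145,375),.058),("lipstick","top",(385,512),.072),("holder","top",(86,500),.062)]:
    g=onz(n,*U(k,n),z); print(lab,g.round(4),inv(g).round(1))
E
```

```text
[ 0.5516979  -0.10954918 -0.1182021 ] -6.7724811781204295
[[-2.1, -0.7], [0.2, -2.1], [0.1, 0.9], [-0.3, 0.6], [0.9, -0.1], [0.2, -0.1], [-0.3, 1.3], [0.1, -0.9], [0.3, 0.5]]
plate top near [ 0.578  -0.1777  0.072 ] [ 34.2 -64.6]
plate top lip [ 0.4958 -0.1668  0.072 ] [-48.7 -63.4]
plate sc lip mid [ 0.4997 -0.1623  0.072 ] [-45.4 -58.6]
plate sc rail mid [ 0.5795 -0.1764  0.072 ] [ 35.5 -63.1]
pointer top [ 0.6223 -0.1862  0.025 ] [ 79.1 -67.8]
pal a1 [ 0.5806 -0.0898  0.058 ] [26.3 23. ]
pal a2 [ 0.5112 -0.0824  0.058 ] [-43.4  22.2]
pal b1 [ 0.5889 -0.0315  0.058 ] [27.8 81.9]
pal b2 [ 0.5195 -0.0227  0.058 ] [-42.2  82.5]
lipstick [ 0.4617 -0.1248  0.072 ] [-87.5 -25.7]
holder [0.4658 0.0025 0.062 ] [-98.5 101.2]
```

The stop plate's middle is at rack y ≈ −62.5, so travel is about 0.0425 and there are about 107 mm left to the notch. Palette_a is the one at rack y 22 and palette_b the one at 82. Now I'll carry the shut gripper to a point behind the stop, with the tool's y axis across the rack.

Call:
arm_command --commands "15.6 -45.6 0 0 0 -4.2; 15.6 -45.6 0 0 0 -4.2; 15.6 -45.6 0 0 0 -4.2; 15.6 -45.6 0 0 0 -4.2; 15.6 -45.6 0 0 0 -4.2" --gripper 1 --newtons 40

```text
clock: 0.6
ee_pos: [0.3514, 0.332, 0.2308]
tcp_rot: [-0.0, 0.399, 0.917, -0.0]
ft_force: [1.1, -0.0, 0.4]
finger_gap: 0.142
```

Call:
arm_command --commands "15.6 -45.6 0 0 0 -4.2; 15.6 -45.6 0 0 0 -4.2; 15.6 -45.6 0 0 0 -4.2; 15.6 -45.6 0 0 0 -4.2; 15.6 -45.6 0 0 0 -4.2"

```text
clock: 1.1
ee_pos: [0.4294, 0.1041, 0.2311]
tcp_rot: [0.0, 0.56, 0.829, 0.0]
ft_force: [2.4, 0.4, 0.5]
finger_gap: -0.001
```

Call:
arm_command --commands "15.6 -45.6 0 0 0 -4.2; 15.6 -45.6 0 0 0 -4.2; 15.6 -45.6 0 0 0 -4.2; 15.6 -45.6 0 0 0 -4.2; 15.6 -45.6 0 0 0 -4.2"

```text
clock: 1.6
ee_pos: [0.5074, -0.124, 0.2309]
tcp_rot: [-0.0, 0.702, 0.712, 0.0]
ft_force: [0.8, -0.1, 0.3]
finger_gap: 0.002
```

Call:
arm_command --commands "15.6 -45.6 0 0 0 -4.2; 15.6 -45.6 0 0 0 -3.7; 0 0 0 0 0 0; 0 0 0 0 0 0"

```text
clock: 2.0
ee_pos: [0.5381, -0.2138, 0.2303]
tcp_rot: [-0.001, 0.749, 0.663, -0.0]
ft_force: [0.2, 0.8, 0.0]
finger_gap: 0.004
```

Call:
arm_command --commands "0 0 -45 0 0 0; 0 0 -45 0 0 0; 0 0 -45 0 0 0; 0 0 -35 0 0 0; 0 0 -20 0 0 0"

```text
clock: 2.5
ee_pos: [0.5353, -0.2097, 0.0376]
tcp_rot: [-0.003, 0.747, 0.664, -0.001]
ft_force: [-0.0, -0.3, 0.4]
finger_gap: -0.0
```

Call:
arm_command --commands "0 0 0 0 0 0; 0 0 0 0 0 0"

```text
clock: 2.7
ee_pos: [0.5384, -0.2118, 0.0415]
tcp_rot: [-0.0, 0.748, 0.664, -0.0]
ft_force: [0.9, 1.0, -0.1]
finger_gap: 0.002
```

```bash
python3 - <<'E'
from h import *
im=snap("scene","s1")[:,:,::-1]; a=im[120:280,205:365]; b=capture("top")[205:310,300:460,::-1]
cv2.imwrite("pics/c1.png",cv2.resize(np.vstack([a[10:],b]),None,fx=2.3,fy=2.3,interpolation=cv2.INTER_CUBIC))
E
```

```text
(no output)
```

View pics/c1.png

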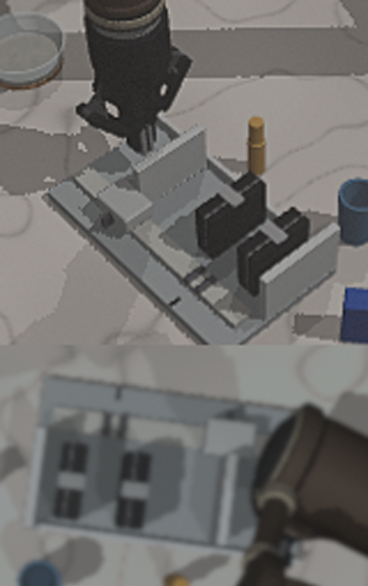

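The shut fingers stand behind the plate (scene crop (145,135)) with nothing touched. The gripper's knuckles flare across the rack, so I'll check that they clear the lipstick.

```bash
python3 - <<'E'
from h import *
p=np.load("p.npy");c,s=np.cos(p[2]),np.sin(p[2]); ey=np.array([-s,c,0]);ex=np.array([c,s,0])
t=np.array(state()["ee_pos"])
for k in [(82,108),(190,62),(170,90),(145,150)]:
    o,r=ray("scene",k[0]/2.3+205,k[1]/2.3+130); g=o+r*((t-o)@ey)/(r@ey); print(k,"x off",round((g-t)@ex*1000),"z",round(g[2]*1000))
E
```

```text
(82, 108) x off 58 z 140
(190, 62) x off -72 z 114
(170, 90) x off -45 z 94
(145, 150) x off -6 z 35
```

Call:
arm_command --commands "0.5 4 0 0 0 0; 0.5 4 0 0 0 0; 0.4 3 0 0 0 0; 0.4 3 0 0 0 0; 0 0 0 0 0 0"

```text
clock: 3.3
ee_pos: [0.5405, -0.1987, 0.0414]
tcp_rot: [-0.0, 0.748, 0.664, 0.0]
ft_force: [0.3, 0.1, 1.1]
finger_gap: 0.002
```

The knuckles stay above z 94 mm, and the lipstick is 72 mm high, so they clear it. Closing on the plate.

Call:
arm_command --commands "0.3 2.5 0 0 0 0; 0.3 2.5 0 0 0 0; 0.3 2.5 0 0 0 0; 0.3 2.5 0 0 0 0"

```text
clock: 3.7
ee_pos: [0.5416, -0.189, 0.0412]
tcp_rot: [-0.0, 0.748, 0.664, -0.0]
ft_force: [0.1, -0.3, 0.5]
finger_gap: 0.005
```

Call:
arm_command --commands "0.2 2 0 0 0 0; 0.3 2 0 0 0 0; 0.2 2 0 0 0 0"

```text
clock: 4.0
ee_pos: [0.5424, -0.1832, 0.0412]
tcp_rot: [0.0, 0.748, 0.664, -0.0]
ft_force: [0.3, -1.2, -0.8]
finger_gap: 0.003
```

Call:
arm_command --commands "0.2 2 0 0 0 0; 0.3 2 0 0 0 0; 0.2 2 0 0 0 0"

```text
clock: 4.3
ee_pos: [0.5431, -0.1771, 0.0413]
tcp_rot: [0.0, 0.748, 0.664, 0.0]
ft_force: [-0.3, 0.1, -0.1]
finger_gap: 0.007
```

Call:
arm_command --commands "0.4 3 0 0 0 0; 0.3 3 0 0 0 0; 0.4 3 0 0 0 0; 0.4 3 0 0 0 0; 0.3 3 0 0 0 0"

```text
clock: 4.8
ee_pos: [0.5451, -0.162, 0.0414]
tcp_rot: [0.0, 0.748, 0.664, 0.0]
ft_force: [-0.4, -0.4, -0.3]
finger_gap: -0.002
```

```bash
cat >> h.py <<'E'
def pair(name):
    a=capture("scene")[130:280,205:365,::-1]; b=capture("top")[205:310,300:460,::-1]
    cv2.imwrite(f"pics/{name}.png",cv2.resize(np.vstack([a,b]),None,fx=2.3,fy=2.3,interpolation=cv2.INTER_CUBIC))
    p=np.load("p.npy");c,s=np.cos(p[2]),np.sin(p[2]); d=state()["ee_pos"][:2]-p[:2]; print("tcp rack",c*d[0]+s*d[1],-s*d[0]+c*d[1])
E
python3 -c "from h import *;pair('c2')"
```

```text
tcp rack -0.0006868067305850784 -0.05248455487800087
```

View pics/c2.png

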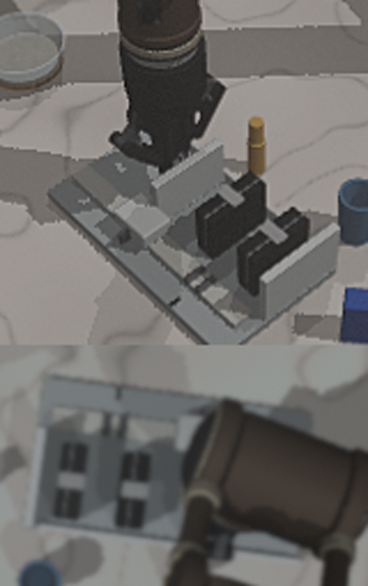

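The stop is sliding: in the scene crop the plate's lip-end top corner moved from (204,129) to (222,143), and the palettes have not been reached. I'll measure its position in full resolution from the pointer and the plate.

```bash
python3 - <<'E'
from h import *
p=np.load("p.npy");c,s=np.cos(p[2]),np.sin(p[2])
for k in [(203,129),(220,144),(150,186),(154,184)]:
    g=onz("scene",k[0]/2.3+205,k[1]/2.3+130,.072);d=g[:2]-p[:2];print(k,1000*np.array([c*d[0]+s*d[1],-s*d[0]+c*d[1]]).round(4))
E
```

```text
(203, 129) [-45.6 -57.9]
(220, 144) [-44.3 -31.3]
(150, 186) [ 40.6 -37. ]
(154, 184) [ 36.2 -36.3]
```

Call:
arm_command --commands "0.4 3 0 0 0 0; 0.3 3 0 0 0 0; 0.4 3 0 0 0 0; 0.4 3 0 0 0 0; 0.3 3 0 0 0 0"

```text
clock: 5.4
ee_pos: [0.5467, -0.1469, 0.0413]
tcp_rot: [0.0, 0.748, 0.664, 0.0]
ft_force: [0.6, -0.6, 0.3]
finger_gap: 0.0
```

Call:
arm_command --commands "0.4 3 0 0 0 0; 0.3 3 0 0 0 0; 0.4 3 0 0 0 0; 0.4 3 0 0 0 0; 0.3 3 0 0 0 0"

```text
clock: 5.9
ee_pos: [0.5487, -0.132, 0.0413]
tcp_rot: [0.0, 0.748, 0.664, 0.0]
ft_force: [0.6, -1.0, -0.5]
finger_gap: -0.001
```

Call:
arm_command --commands "0.4 3 0 0 0 0; 0.3 3 0 0 0 0; 0.4 3 0 0 0 0; 0.4 3 0 0 0 0; 0.3 3 0 0 0 0"

```text
clock: 6.4
ee_pos: [0.5505, -0.1171, 0.0413]
tcp_rot: [0.0, 0.748, 0.664, 0.0]
ft_force: [1.2, -1.2, -0.4]
finger_gap: -0.002
```

Call:
arm_command --commands "0.2 2 0 0 0 0; 0.2 2 0 0 0 0; 0.3 2 0 0 0 0; 0.2 2 0 0 0 0; 0.3 2 0 0 0 0"

```text
clock: 6.9
ee_pos: [0.5516, -0.1071, 0.0413]
tcp_rot: [0.0, 0.748, 0.664, 0.0]
ft_force: [0.6, -1.5, -0.1]
finger_gap: 0.001
```

Call:
arm_command --commands "0.2 2 0 0 0 0; 0.2 2 0 0 0 0; 0.2 1 0 0 0 0; 0.1 1 0 0 0 0; 0.1 1 0 0 0 0"

```text
clock: 7.4
ee_pos: [0.5523, -0.1001, 0.0413]
tcp_rot: [0.0, 0.748, 0.664, -0.0]
ft_force: [0.6, -0.8, 0.7]
finger_gap: -0.006
```

Call:
arm_command --commands "0.1 0.6 0 0 0 0; 0.1 0.6 0 0 0 0; 0 0.6 0 0 0 0; 0.1 0.6 0 0 0 0; 0.1 0.6 0 0 0 0"

```text
clock: 7.9
ee_pos: [0.5526, -0.0972, 0.0413]
tcp_rot: [-0.0, 0.748, 0.664, -0.0]
ft_force: [-0.0, -1.1, 0.2]
finger_gap: -0.0
```

Call:
arm_command --commands "0.1 0.6 0 0 0 0; 0.1 0.6 0 0 0 0; 0 0.6 0 0 0 0; 0.1 0.6 0 0 0 0; 0.1 0.6 0 0 0 0"

```text
clock: 8.4
ee_pos: [0.5529, -0.0942, 0.0412]
tcp_rot: [-0.0, 0.748, 0.664, -0.0]
ft_force: [0.5, -2.5, 0.1]
finger_gap: 0.002
```

Call:
arm_command --commands "0.1 0.6 0 0 0 0; 0.1 0.6 0 0 0 0; 0 0.6 0 0 0 0; 0.1 0.6 0 0 0 0; 0.1 0.6 0 0 0 0"

```text
clock: 8.9
ee_pos: [0.5532, -0.0923, 0.0412]
tcp_rot: [0.0, 0.748, 0.664, -0.001]
ft_force: [-1.4, -4.7, 1.2]
finger_gap: -0.003
```

The force is rising, so the roller is climbing the rib. I'll use smaller steps.

Call:
arm_command --commands "0.1 0.5 0 0 0 0; 0 0.5 0 0 0 0; 0.1 0.5 0 0 0 0"

```text
clock: 9.2
ee_pos: [0.5535, -0.09, 0.0412]
tcp_rot: [-0.0, 0.748, 0.664, -0.0]
ft_force: [-0.8, -3.7, 0.6]
finger_gap: -0.0
```

Call:
arm_command --commands "0.1 0.5 0 0 0 0; 0 0.5 0 0 0 0; 0.1 0.5 0 0 0 0"

```text
clock: 9.5
ee_pos: [0.5538, -0.0878, 0.0412]
tcp_rot: [-0.0, 0.748, 0.664, 0.0]
ft_force: [0.1, -2.3, 1.3]
finger_gap: -0.001
```

Call:
arm_command --commands "0 0.4 0 0 0 0; 0.1 0.4 0 0 0 0; 0 0.4 0 0 0 0"

```text
clock: 9.8
ee_pos: [0.5539, -0.0867, 0.0412]
tcp_rot: [-0.0, 0.748, 0.664, 0.0]
ft_force: [-0.9, -2.2, 0.6]
finger_gap: -0.001
```

```bash
python3 - <<'E'
from h import *
pair('c3'); a=capture("scene")[200:280,245:345,::-1]
cv2.imwrite("pics/c3b.png",cv2.resize(a,None,fx=6,fy=6,interpolation=cv2.INTER_CUBIC))
E
```

```text
tcp rack -0.0005216288636084531 0.02304703745991724
```

View pics/c3b.png

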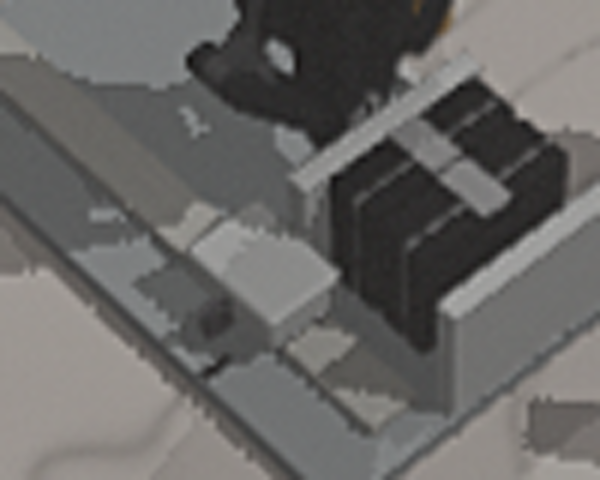

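```bash
cat >> h.py <<'E'
def rk(k,z,o=(245,200),s=6):
    p=np.load("p.npy");c,s_=np.cos(p[2]),np.sin(p[2]); g=onz("scene",(k[0]+.5)/s-.5+o[0],(k[1]+.5)/s-.5+o[1],z);d=g[:2]-p[:2]
    return 1000*np.array([c*d[0]+s_*d[1],-s_*d[0]+c*d[1]]).round(4)
E
python3 - <<'E'
from h import *
print("foot front(+24,74)",rk((275,326),.042),"foot back(-24,74)",rk((190,253),.042),"foot (+24,38)",rk((338,273),.042))
print("notch line(45)",rk((217,364),.012),"plate top rail end inner/outer",rk((290,180),.072),rk((305,190),.072),"lip",rk((470,60),.072))
print("pointer",[rk((215,318),z) for z in(.02,.025,.03)])
E
```

```text
foot front(+24,74) [72.  63.1] foot back(-24,74) [72.8 17.9] foot (+24,38) [40.1 61.2]
notch line(45) [85.3 44.4] plate top rail end inner/outer [39.3 36.2] [38.4 43.2] lip [-45.7  39.7]
pointer [array([75.8, 33. ]), array([77.9, 36. ]), array([80. , 38.9])]
```

The plate's middle is at rack y ≈ 40, so travel is about 0.145, just short of the jump. The palettes stand closed up. I'll take a few more small steps.

Call:
arm_command --commands "0 0.4 0 0 0 0; 0.1 0.4 0 0 0 0; 0 0 0 0 0 0"

```text
clock: 10.25
ee_pos: [0.554, -0.0861, 0.0412]
tcp_rot: [-0.0, 0.748, 0.664, -0.0]
ft_force: [0.2, -1.8, 0.8]
finger_gap: 0.001
```

```bash
python3 - <<'E'
from h import *
f=[]; 
for i in range(3): a=capture("scene"); f.append(state()["ft_force"][1])
print(np.round(f,1)); cv2.imwrite("pics/c4b.png",cv2.resize(a[200:280,245:345,::-1],None,fx=6,fy=6,interpolation=cv2.INTER_CUBIC))
b=cv2.resize(cv2.imread("pics/c3b.png"),(100,80),interpolation=cv2.INTER_AREA); a=np.ascontiguousarray(a[200:280,245:345,::-1])
g=lambda i:np.float32(cv2.cvtColor(i,cv2.COLOR_BGR2GRAY))
# foot-top motion along the rail, px
A,B=g(a),g(b); t=B[36:56,30:56]; r=cv2.matchTemplate(A[30:62,24:64],t,cv2.TM_CCOEFF_NORMED); print(cv2.minMaxLoc(r),"base (6,6)")
E
```

```text
[-1.2 -1.6 -1.5]
(-0.23366837203502655, 0.9857962727546692, (14, 0), (6, 6)) base (6,6)
```

Call:
arm_command --commands "0 0.4 0 0 0 0; 0.1 0.4 0 0 0 0; 0 0 0 0 0 0"

```text
clock: 10.7
ee_pos: [0.5541, -0.0852, 0.0412]
tcp_rot: [-0.0, 0.748, 0.664, 0.0]
ft_force: [-0.3, -0.5, -0.3]
finger_gap: 0.004
```

Call:
arm_command --commands "0 0.4 0 0 0 0; 0.1 0.4 0 0 0 0; 0 0 0 0 0 0"

```text
clock: 11.0
ee_pos: [0.5542, -0.0843, 0.0412]
tcp_rot: [-0.0, 0.748, 0.664, 0.0]
ft_force: [-0.6, 0.2, -0.4]
finger_gap: 0.001
```

```bash
python3 - <<'E'
from h import *
f=[]; 
for i in range(4): a=capture("scene"); f.append(state()["ft_force"][1])
print(np.round(f,1)); cv2.imwrite("pics/c5b.png",cv2.resize(a[200:280,245:345,::-1],None,fx=6,fy=6,interpolation=cv2.INTER_CUBIC)); pair("c5")
E
```

```text
[ 0.7 -0.3 -0.3  0.2]
tcp rack -0.0003953056669751681 0.02513521684389896
```

View pics/c5b.png

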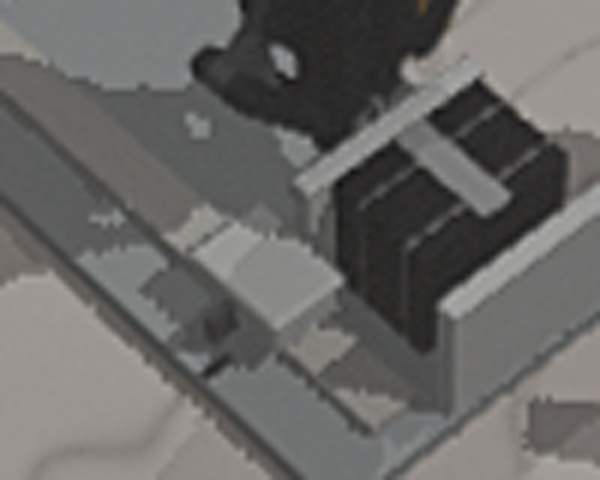

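Force has dropped to about zero, and the foot has moved slightly. I'll measure the amount with a subpixel shift.

```bash
python3 - <<'E'
from h import *
G=lambda n:np.float32(cv2.cvtColor(cv2.imread(n),cv2.COLOR_BGR2GRAY))
A=G("pics/c3b.png")
def sh(B,x0,y0,x1,y1):
    r=cv2.matchTemplate(B[y0-40:y1+40,x0-40:x1+40],A[y0:y1,x0:x1],cv2.TM_CCOEFF_NORMED); m=cv2.minMaxLoc(r); return m[3][0]-40,m[3][1]-40,round(m[1],3)
for n in("c4b","c5b"):
    B=G(f"pics/{n}.png"); print(n,"foot",sh(B,180,230,345,340),"plate",sh(B,290,60,400,190),"palA strap",sh(B,410,120,450,165),"wall",sh(B,440,240,560,330))
print("5mm along rail:",[6*(proj("scene",q)) for q in []])
p=np.load("p.npy");c,s=np.cos(p[2]),np.sin(p[2])
w=lambda r:np.array([p[0]+c*r[0]-s*r[1],p[1]+s*r[0]+c*r[1],r[2]])
print("px per 5mm",6*(proj("scene",w((.06,.05,.042)))-proj("scene",w((.06,.045,.042)))))
print("foot corners",rk((280,328),.042),rk((195,256),.042),rk((342,276),.042),"plate lip",rk((478,64),.072))
E
```

```text
c4b foot (1, 1, 0.991) plate (1, 1, 0.99) palA strap (0, 0, 0.994) wall (0, 0, 1.0)
c5b foot (4, 4, 0.982) plate (4, 4, 0.988) palA strap (4, 4, 0.986) wall (0, 0, 0.999)
5mm along rail: []
px per 5mm [9.26339063 8.17853611]
foot corners [71.3 65. ] [72.4 20.2] [40.  63.2] plate lip [-46.5  43.1]
```

Call:
arm_command --commands "0.1 0.4 0 0 0 0; 0 0.4 0 0 0 0; 0.1 0.4 0 0 0 0; 0 0 0 0 0 0"

```text
clock: 11.7
ee_pos: [0.5544, -0.0833, 0.0412]
tcp_rot: [-0.0, 0.748, 0.664, 0.0]
ft_force: [-0.3, 0.4, -0.0]
finger_gap: -0.004
```

```bash
cat > m.py <<'E'
from h import *
import sys
f=[]
for i in range(4): a=capture("scene"); f.append(state()["ft_force"][1])
n=sys.argv[1]; cv2.imwrite(f"pics/{n}b.png",cv2.resize(a[200:280,245:345,::-1],None,fx=6,fy=6,interpolation=cv2.INTER_CUBIC)); pair(n)
G=lambda n:np.float32(cv2.cvtColor(cv2.imread(n),cv2.COLOR_BGR2GRAY))
A=G("pics/c3b.png");B=G(f"pics/{n}b.png")
def sh(x0,y0,x1,y1):
    r=cv2.matchTemplate(B[y0-40:y1+40,x0-40:x1+40],A[y0:y1,x0:x1],cv2.TM_CCOEFF_NORMED); m=cv2.minMaxLoc(r); return m[3][0]-40,m[3][1]-40,round(m[1],3)
print(np.round(f,1),"foot",sh(180,230,345,340),"plate",sh(290,60,400,190),"strapA",sh(410,120,450,165))
E
python3 m.py c6
```

```text
tcp rack -0.0003448511206681319 0.026311221391538738
[-0.   0.6 -0.1 -0.3] foot (6, 5, 0.981) plate (6, 5, 0.993) strapA (5, 5, 0.987)
```

The stop still moves with the finger at almost no force. From the force landmarks (rise from 0.134, crest), travel is about 0.1455; from vision it is about 0.147. I'll keep going in sub-millimetre steps and watch for it to jump ahead.

Call:
arm_command --commands "0.1 0.4 0 0 0 0; 0 0.4 0 0 0 0; 0 0 0 0 0 0; 0 0 0 0 0 0"

```text
clock: 12.4
ee_pos: [0.5546, -0.0826, 0.0413]
tcp_rot: [0.0, 0.748, 0.664, 0.0]
ft_force: [0.1, 0.5, 1.1]
finger_gap: 0.002
```

```bash
python3 m.py c7
```

```text
tcp rack -0.0003406092910629788 0.027091175592615657
[0.9 0.8 0.9 0.2] foot (14, 13, 0.977) plate (13, 14, 0.945) strapA (14, 12, 0.964)
```

It jumped about 4.5 mm ahead of the finger. I'll back off gently, rise, and check.

Call:
arm_command --commands "-0.5 -4 0 0 0 0; -1 -8 0 0 0 0; -2 -16 0 0 0 0; -2 -16 0 0 0 0; 0 0 0 0 0 0"

```text
clock: 13.2
ee_pos: [0.549, -0.1293, 0.0415]
tcp_rot: [0.001, 0.749, 0.663, -0.0]
ft_force: [0.8, -0.7, 0.1]
finger_gap: -0.001
```

Call:
arm_command --commands "-1 -8 0 0 0 0; 0 0 30 0 0 0; 0 0 45 0 0 0; 0 0 45 0 0 0; 0 0 45 0 0 0"

```text
clock: 13.7
ee_pos: [0.5475, -0.1347, 0.2077]
tcp_rot: [-0.0, 0.748, 0.664, -0.0]
ft_force: [0.4, -0.2, 0.8]
finger_gap: 0.001
```

Call:
arm_command --commands "0 -45 10 0 0 0; -10 -45 0 0 0 0; -10 -45 0 0 0 0; -10 -45 0 0 0 0; 0 0 0 0 0 0"

```text
clock: 14.2
ee_pos: [0.5165, -0.3202, 0.2165]
tcp_rot: [0.001, 0.75, 0.662, -0.001]
ft_force: [0.5, -0.1, 0.9]
finger_gap: -0.001
```

```bash
python3 m.py c8; python3 - <<'E'
from h import *
b=capture("top")[205:310,300:450,::-1]; cv2.imwrite("pics/c8t.png",cv2.resize(cv2.convertScaleAbs(b,alpha=1.3),None,fx=5,fy=5,interpolation=cv2.INTER_CUBIC))
a=cv2.resize(cv2.imread("pics/c8b.png"),(750,600)); 
cv2.imwrite("pics/c8v.png",np.hstack([cv2.resize(a,(400,320)),cv2.resize(cv2.imread("pics/c8t.png"),(400,320))]))
E
```

```text
tcp rack -0.009151713512086716 -0.20607936221625445
[0.5 0.3 0.3 0.2] foot (14, 13, 0.968) plate (16, 11, 0.576) strapA (14, 12, 0.96)
```

View pics/c8t.png

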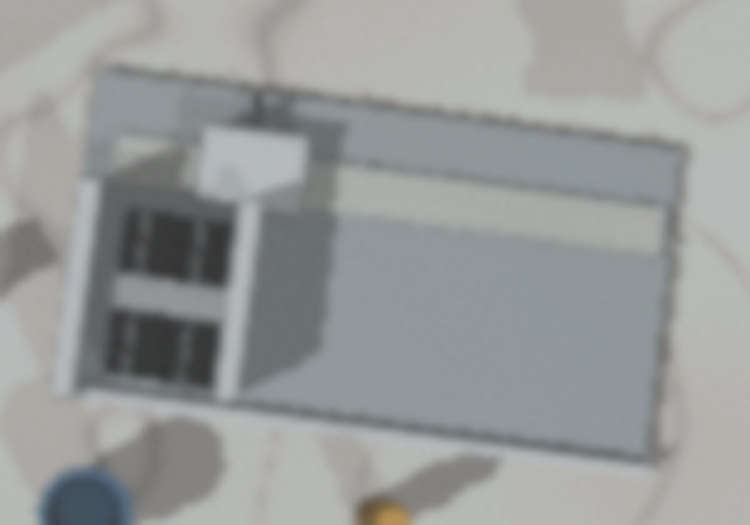

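View pics/c8b.png

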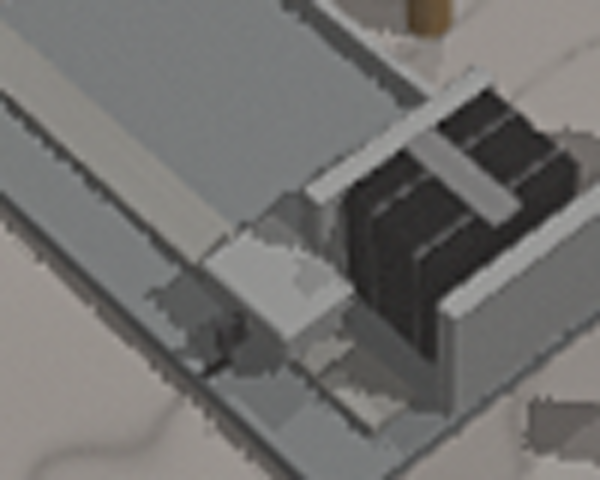

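In both views the pointer meets the engraved line (top crop (258,100), scene crop (230,335) to (210,365)). Both palettes stand against the stop with a gap to the end wall, and the lipstick (385,512) and holder (86,500) are where they were. I'll take one numeric check and hand in.

```bash
python3 - <<'E'
from h import *
p=np.load("p.npy");c,s=np.cos(p[2]),np.sin(p[2])
def r(k,z): d=onz("top",*U(k),z)[:2]-p[:2]; return 1000*(-s*d[0]+c*d[1])
print("plate mid y",r((250,205),.072),r((229,395),.072),"foot mid scene",(rk((289,340),.042)[1]+rk((203,266),.042)[1])/2, "clock",state()["clock"])
print(sign_off())
E
```

```text
plate mid y 46.87631609286085 46.137303422387326 foot mid scene 48.349999999999994 clock 14.55
the job is handed in; nothing more can be done
None
```

I pushed the stop along its rail with the shut fingers until it clicked into the notch, then backed off and handed the job in at 14.55 s. It is in the notch as far as my checks show, and both palettes are standing.

- **Push:** the force rose to about 4.7 N over the rib and fell to almost nothing. The stop then jumped about 4.5 mm ahead of the finger by itself, and I did not push it after that.
- **Last pictures:** the pointer lines up with the engraved line in both views. Both palettes stand closed up against the stop, with a gap left before the end wall. The lipstick and the holder have not moved; I did not re-check the other loose things, but the arm never went near them.
- **Checks that disagree:** the plate's middle measures rack y 46 to 47 mm from the top view and the foot's 48 mm from the scene view, against a nominal 45 mm. That is 1 to 3 mm over. I put it down to calibration and corner-picking error, because the jump and the pointer both fit the notch. Before the jump, vision read the travel about 2 mm further on than the force did.

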